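# Find the heavy side of the classroom flywheel by its crank and hold it down

## Task

The demonstration flywheel on the science bench has a lead slug hidden in its rim, and its brake drags just enough that the wheel stays wherever it is left. Take the crank handle, turn the wheel at least one full turn, all the same way round, to feel which side is heavy, then bring the heavy side straight down and finish there, still gripping the handle and keeping the wheel still so that the trim weight can be fitted on top. Leave everything else on the bench where it is.

Things in the scene. Friction and masses are not known exactly. Their poses are not given: they have to be found in the camera images.
- stand: grey cast stand, fixed to the table: base plate 200 x 190 x 22 mm, pedestal and brake bracket carry a dark wheel 188 mm across, 28 mm thick. Origin on the table under the wheel's hub, 31 mm behind the wheel's mid-plane. z up; the level shaft lies along its y, 140 mm above the table; the crank face looks to its -y and lies at y = -45 mm; the brake bracket stands on its +x side, out to x = 168 mm
- wheel (a joint): angle of the wheel on its shaft, rad, turns without end. 0: crank handle straight below the shaft. It grows as the handle goes from below towards the stand's +x side, then over the top (anticlockwise seen from the crank side). Brake drag about 0.2 N m either way at all angles; the slug's weight adds or takes away up to 0.12 to 0.18 N m. Crank and handle are balanced by a boss opposite
- handle: wooden crank handle, a round sleeve 22 mm thick and 76 mm long that spins freely on a steel pin, parallel to the shaft (the stand's y) and 60 mm off it. It reaches from 19 to 95 mm out from the wheel's crank face. Origin on the handle's centre line, 45 mm inside the crank face
- crank_grip (a point): the place to grip on the handle: on its centre line, 63 mm out from the wheel's crank face, 60 mm from the shaft line
- shaft (a point): the point on the shaft line level with the grip place: the grip place travels round it in an upright circle of 60 mm radius. 140 mm above the table. The slug lies out in the rim, fixed in the wheel, but where round the rim from the crank differs each time and cannot be seen
- ruler: bystander: clear plastic ruler 155 x 30 x 3 mm on the table under the crank; origin under its centre, x along it
- pencil: bystander: mechanical pencil 136 mm long, 8 mm thick, on the table in front of the stand; origin under its middle, x along it
- trim0: bystander: steel trim weight, disc 26 mm across, 9 mm high, on the stand's base plate; origin under its centre
- trim1: bystander: second steel trim weight, same as the first, beside it; origin under its centre
- plate: bystander: paper plate 224 mm across, 18 mm high; origin under its centre
- tweezers: bystander: steel tweezers 120 mm long, 6 mm high, x along them; origin under the middle
- glue: bystander: white glue bottle 48 mm across, 125 mm high; origin under its centre
- beaker: bystander: clear plastic beaker 68 mm across the rim, 90 mm high; origin under its centre

How it is judged:
On the way:
1. the wheel has been turned right round, one way ((value of joint wheel above 5.2 rad or value of joint wheel below -5.2 rad)).
At the end, for the whole second after the job is handed in: the lead slug hidden in the rim (slug: neither seen nor among the readings; its own z axis points from the slug to the shaft) hangs straight below the shaft within 0.35 rad (20 degrees), the wheel stands still (below 0.05 rad/s) and the fingers grip the crank handle (over 2 N) (angle between slug's own z axis and vertical below 0.35 rad and contact force between the fingers and handle above 2 N and velocity of joint wheel between -0.05 and 0.05 rad/s); the arm keeps its last pose, push and grip.
It fails at once if a bystander is pushed more than 30 mm away (distance of any of ruler, pencil, trim0, trim1, plate, tweezers, glue, beaker from where it was at the start of the episode above 0.03 m).
It also fails if it takes over 58 s, if anything falls off the work surface, if the arm or the gripper's body presses on something with over 40 N, if the wrist force passes 120 N, or if a joint passes its speed limit or range.

## Robot

A 7-joint arm with a two-finger parallel gripper is mounted at the origin on the work surface. World frame = base frame: x ahead of the robot, y to its left, z up, the work surface at z = 0. Lengths are in m, angles in rad, forces in N, time in s.
With the tool pointing down it reaches from about 0.4 to 0.875 m from the base axis. Payload 19.3 kg.
Tool frame: the origin (TCP) lies on the centre line of the jaws, within the pads' length; the fingertips stand 14 mm ahead of it and the grasp point (between the pads) lies 5 mm behind it; x points along the fingers, y is the direction in which the jaws open and shut, and the axes are right-handed (so a half turn about x gives the same grasp; the last joint's range is limited). The gripper opens to 85 mm and grips with 20 to 120 N. Pads are 22 mm wide; open, the fingers measure 114 mm over their backs; the gripper's body (76 mm by 85 mm) begins 54 mm behind the grasp point. The pads swing forward as they close: fully open they stand 13 mm farther back than shut.
Start: joints at [1.181, 0.521, -0.036, 1.599, 0.021, 1.021, -0.113], TCP at [0.196, -0.593, 0.219] pointing down, gripper open.
Joint ranges: [-2.91, 2.91], [-0.3, 2.13], [-1.5, 1.42], [0.17, 2.43], [-1.26, 4.41], [0.16, 1.93], [-2.52, 2.52]. Speed limits (rad/s): [1.89, 1.89, 2.39, 2.39, 3.01, 3.01, 3.01].

## Interface

Orientations are given as [roll, pitch, yaw] about the fixed x, y, z axes, in that order (R = Rz(yaw) Ry(pitch) Rx(roll)).
In Python, from workcell import monitor, optics, bot gives the robot as it stands.
- The arm moves only by the tool arm_command, never from a script. Its arguments are lists of equal length, an entry for each row: "delta_pos": the shift along the tool's x, y, z as a fraction of full scale, a list of three; "rotation": the turn, a rotation vector about the tool's x, y, z as a fraction of full scale, a list of three. In form: {"delta_pos": [[dx, dy, dz], ...], "rotation": [[wx, wy, wz], ...]}. A call has 1 to 10 rows; each row shifts and turns the pose as measured when the row begins, along the tool's axes as they then stand; what a row does not reach is not made up. Full scale, the value 1, is 30 mm for a shift and 6 degrees for a turn. A row lasts 1/10 s, in which the tool goes at most 50 mm and 8.59 degrees, less where a joint would pass 70% of its speed; a pose out of reach is approached as far as the arm can. A call with a number of a shift or a turn outside -1 to 1 is refused whole. A call with a gripper value outside its range is refused whole. "gripper" is the closure, from -1 (fully open) to 1 (shut), so that 0 is half open, set as the call begins (left out, the last holds). The fingers move at their own pace and stop on an object; "grip_force" is the grip in N (left out, the last holds). Time passes only in rows, so rows that do not move let the fingers close. It gives the time, the measured TCP pose, the force and the opening at its end, in the units of the state.
- monitor.observe(): the state, without advancing time (a new reading comes with each control period).
- optics.grab_frame(name): name is "side" or "top" or "wrist"; returns the picture (384x512x3 uint8, red, green, blue); there is no depth.
- optics.camera_params(name): a dict with "fx", "fy", "cx", "cy" (pixels), "origin" and "rotation" of the camera in the world. Camera axes: x right, y down, z forward; pixel columns grow to the right and rows downward; lengths in m; the calibration is good to about 2 mm. A picture is of the moment at which its call begins: read the wrist's pose just before it. camera_params takes no time and is no camera call; for the wrist camera it gives the pose at the moment of the call.
- bot.job_done(): hands the job in, once; it reports no verdict.
The state is a dict: "clock": time; "qpos": joint angles; "qd": joint speeds; "joint_efforts": joint torques, N m; "position": TCP position; "tool_rot": TCP orientation; "force": force on the tool from outside, world axes, zero at the start; "moment": the same for the moment, N m; "grip_width": finger opening in m.
Only numpy, scipy, OpenCV 4.12 (cv2) and the standard library are available. Lean on these libraries where they do the work, as an engineer would, in place of code of your own. Each camera call takes 0.05 s, during which the arm holds its last target. There are 200 camera calls.

## Working session

There is one attempt and no reset: what is moved stays moved. The work goes in short steps, Python scripts to look and compute and a tool call to move; the robot and the scene stay as the last step left them, time stands still between calls to the robot, and variables do not carry over. Pictures are saved under pics/ and viewed, about 8 in all and at most 12, crops included, and the job is handed in when it is done.

Besides the shell and the picture viewer there is one more tool, called after "Call:" as name(argument=value, ...), one argument or row to a line, values as JSON. arm_command: Moves the arm, as the interface text tells. Its arguments: {"type":"object","properties":{"delta_pos":{"type":"array","items":{"type":"array","items":{"type":"number"}}},"rotation":{"type":"array","items":{"type":"array","items":{"type":"number"}}},"gripper":{"type":"number"},"grip_force":{"type":"number"}},"required":["delta_pos","rotation"]}

```bash
mkdir -p pics; ls
python3 - <<'E'
from workcell import monitor, optics, bot
import cv2,numpy as np
print(monitor.observe())
ims=[]
for n in("side","top"):
    p=optics.camera_params(n);print(n,p)
    im=optics.grab_frame(n);cv2.imwrite(f"pics/{n}0.png",im[:,:,::-1])
    np.save(f"{n}0.npy",im)
E
```

```text
pics
{'clock': 0.0, 'qpos': array([ 1.18080397,  0.52200369, -0.03633103,  1.59998458,  0.02119959,
        1.02112582, -0.11279598]), 'qd': array([-1.02548196e-03, -7.37458772e-04,  1.86549406e-03, -6.66444990e-04,
        1.67084207e-04, -3.57761237e-06,  1.15624546e-03]), 'joint_efforts': array([ 4.22688987e-03, -9.27065992e+01,  1.98104873e+00, -3.69934523e+01,
        1.77542714e-02,  8.11497797e-03,  1.49198098e-05]), 'position': array([ 0.19633691, -0.59299221,  0.21824053]), 'tool_rot': array([-1.50064405,  1.56965989,  1.96073752]), 'force': array([ 0.08524721, -0.51637735, -0.80660927]), 'moment': array([-0.03361138,  0.01157534,  0.00965368]), 'grip_width': 0.08532665653633294}
side {'fx': 472.15075321420494, 'fy': 472.15075321420494, 'cx': 253.8217403015391, 'cy': 196.84013273738864, 'origin': array([-0.20384053,  0.7057229 ,  1.06778407]), 'rotation': array([-2.32300432,  0.0178795 , -2.33468553])}
top {'fx': 486.2565860911151, 'fy': 486.2565860911151, 'cx': 253.98855520353447, 'cy': 192.75815779596837, 'origin': array([ 0.37730129, -0.03226603,  1.41779735]), 'rotation': array([-2.99354718,  0.02402341, -1.55915406])}
```

View pics/side0.png

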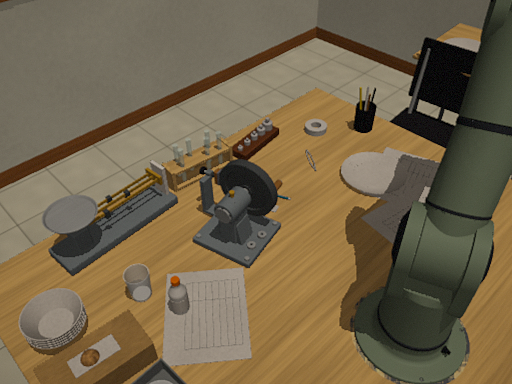

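View pics/top0.png

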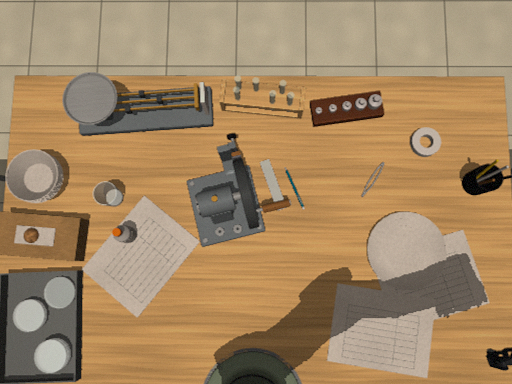

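The side view shows the stand at about (240,210), with its crank on the far side. In the top view the base is at about (225,205), the handle at about (275,204), and the brake bracket at (230,145), away from the robot. I'll zoom in on both.

Run:
```python
import cv2,numpy as np
a=np.load("top0.npy")[125:255,170:310];b=np.load("side0.npy")[140:270,180:320]
f=lambda i:cv2.resize(i,None,fx=4,fy=4,interpolation=cv2.INTER_CUBIC)
c=np.hstack([f(a),f(b)]);c=cv2.resize(c,(800,int(c.shape[0]*800/c.shape[1])))
c=np.clip(c.astype(float)*1.4,0,255).astype(np.uint8)
print(c.shape);cv2.imwrite("pics/z0.png",c[:,:,::-1])
```

```text
(371, 800, 3)
```

View pics/z0.png

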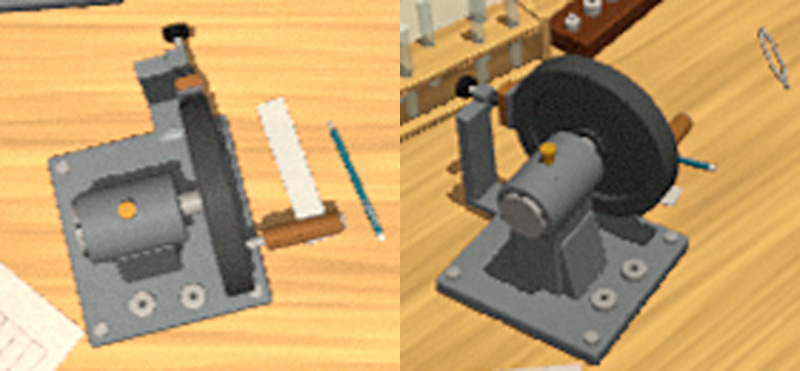

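The crop shows the base plate corners at (50,160), (93,347) and (272,300), the shaft stub at (190,203), and the handle running from (262,240) to (343,222). In the side view the handle tip is at (683,122).

```bash
cat > h.py <<'E'
import numpy as np
from scipy.spatial.transform import Rotation as R
from workcell import monitor, optics, bot
P={}
def ray(n,uv,p=None):
    p=p or P.setdefault(n,optics.camera_params(n))
    M=R.from_euler('xyz',p['rotation']).as_matrix()
    d=M@np.array([(uv[0]-p['cx'])/p['fx'],(uv[1]-p['cy'])/p['fy'],1.]);return np.array(p['origin']),d/np.linalg.norm(d)
def onz(n,uv,z,p=None):
    o,d=ray(n,uv,p);return o+d*(z-o[2])/d[2]
def tri(r1,r2):
    (a,d),(b,e)=r1,r2
    s=np.linalg.lstsq(np.c_[d,-e],b-a,rcond=None)[0];return (a+s[0]*d+b+s[1]*e)/2,np.linalg.norm(a+s[0]*d-b-s[1]*e)
def proj(n,X,p=None):
    p=p or optics.camera_params(n);M=R.from_euler('xyz',p['rotation']).as_matrix()
    c=M.T@(np.asarray(X)-p['origin']);return np.array([p['fx']*c[0]/c[2]+p['cx'],p['fy']*c[1]/c[2]+p['cy']])
E
python3 - <<'E'
from h import *
np.set_printoptions(precision=4,suppress=True)
k=400/140
T=lambda x,y:(170+x/k,125+y/k); S=lambda x,y:(180+(x-400)/k,140+y/k)
A,B,C=[onz("top",T(*c),.022) for c in((50,160),(93,347),(272,300))]
print("base",A,B,C,np.linalg.norm(A-B),np.linalg.norm(C-B))
yaw=np.arctan2(*(A-B)[[1,0]]);y2=np.arctan2(*(B-C)[[1,0]])-np.pi/2;print("yaw",yaw,y2)
Sb=[onz("side",S(*c),.022) for c in((437,288),(598,358),(688,237))];print(Sb)
print("handle end",tri(ray("top",T(341,225)),ray("side",S(684,120))))
print("shaft stub",onz("top",T(190,203),.15))
print("handle ax z.11:",onz("top",T(264,239),.11),onz("top",T(342,224),.11))
print("wheel rim top",onz("top",T(200,98),.14),onz("top",T(238,292),.14))
E
```

```text
base [0.6183 0.1985 0.022 ] [0.4285 0.1492 0.022 ] [ 0.4774 -0.0297  0.022 ] 0.1960973615061806 0.18549189943174793
yaw 0.254192290301035 0.26656115972488337
[array([0.6059, 0.2053, 0.022 ]), array([0.4221, 0.1496, 0.022 ]), array([ 0.4738, -0.0317,  0.022 ])]
handle end (array([ 0.5431, -0.0949,  0.1062]), np.float64(0.0002490639252001524))
shaft stub [0.5569 0.0464 0.15  ]
handle ax z.11: [ 0.5287 -0.0218  0.11  ] [ 0.5437 -0.0956  0.11  ]
wheel rim top [0.6581 0.0393 0.14  ] [0.476  0.0014 0.14  ]
```

```bash
cat >> h.py <<'E'
np.set_printoptions(precision=4,suppress=True)
YAW=.26; sx=np.array([np.cos(YAW),np.sin(YAW),0]); sy=np.array([-np.sin(YAW),np.cos(YAW),0]); ez=np.array([0,0,1.])
CS,YS,ZS,RAD,TILT=.550,-.205,.140,.060,.17
tx=-ez*np.cos(TILT)+sy*np.sin(TILT)
def Rt(sign):
    y=sign*sx; return np.c_[tx,y,np.cross(tx,y)]
def grip(th): return sx*(CS+RAD*np.sin(th))+sy*YS+ez*(ZS-RAD*np.cos(th))
def tcp(th): return grip(th)+.005*tx
def plan(p,M,tp,TM,n):
    """n rows from pose (p,M) to (tp,TM), straight"""
    w=R.from_matrix(M.T@TM).as_rotvec()/n; D=[];W=[]
    for i in range(n):
        d=np.round(M.T@(tp-p)/(n-i)/.03,2); w=R.from_matrix(M.T@TM).as_rotvec()/(n-i)
        r=np.round(w/np.radians(6),2); D.append(d.tolist());W.append(r.tolist())
        p=p+M@(d*.03); M=M@R.from_rotvec(r*np.radians(6)).as_matrix()
    return D,W
def cur():
    s=monitor.observe();return s,np.array(s['position']),R.from_euler('xyz',s['tool_rot']).as_matrix()
E
python3 - <<'E'
from h import *
s,p,M=cur()
print(M)
for sg in(1,-1): print(sg,np.degrees(R.from_matrix(M.T@Rt(sg)).as_rotvec()))
t=tcp(-.97);print(t)
for sg in (1,-1):
  D,W=plan(p,M,t+[0,0,.10],Rt(sg),30)
  print(D[:10],W[:10]);print(D[10:20],W[10:20]);print(D[20:],W[20:])
E
```

```text
[[-0.0004  0.3144 -0.9493]
 [ 0.0009 -0.9493 -0.3144]
 [-1.     -0.001   0.0001]]
1 [-86.3522   7.7725  -7.3086]
-1 [93.1803 -7.4287 -7.9002]
[ 0.5362 -0.0686  0.1012]
[[0.02, -0.43, -0.54], [0.02, -0.41, -0.56], [0.03, -0.38, -0.58], [0.03, -0.35, -0.6], [0.04, -0.32, -0.62], [0.04, -0.29, -0.63], [0.04, -0.25, -0.65], [0.05, -0.22, -0.66], [0.05, -0.19, -0.67], [0.05, -0.15, -0.68]] [[-0.48, 0.04, -0.04], [-0.48, 0.04, -0.04], [-0.48, 0.04, -0.04], [-0.48, 0.04, -0.04], [-0.48, 0.04, -0.04], [-0.48, 0.04, -0.04], [-0.48, 0.04, -0.04], [-0.48, 0.04, -0.04], [-0.48, 0.04, -0.04], [-0.48, 0.04, -0.04]]
[[0.06, -0.12, -0.68], [0.06, -0.08, -0.69], [0.06, -0.05, -0.69], [0.07, -0.01, -0.69], [0.07, 0.02, -0.69], [0.07, 0.06, -0.69], [0.08, 0.09, -0.68], [0.08, 0.13, -0.68], [0.08, 0.16, -0.67], [0.08, 0.19, -0.66]] [[-0.48, 0.04, -0.04], [-0.48, 0.04, -0.04], [-0.48, 0.05, -0.04], [-0.48, 0.04, -0.04], [-0.48, 0.05, -0.04], [-0.48, 0.04, -0.04], [-0.48, 0.04, -0.04], [-0.48, 0.05, -0.04], [-0.48, 0.04, -0.04], [-0.48, 0.05, -0.04]]
[[0.09, 0.23, -0.65], [0.09, 0.26, -0.64], [0.09, 0.29,
[... 981 characters left out ...]
 0.02], [0.05, -0.69, 0.06], [0.05, -0.69, 0.09]] [[0.52, -0.04, -0.04], [0.52, -0.04, -0.04], [0.52, -0.04, -0.04], [0.52, -0.04, -0.05], [0.52, -0.04, -0.04], [0.52, -0.04, -0.04], [0.52, -0.05, -0.05], [0.51, -0.04, -0.04], [0.52, -0.05, -0.05], [0.51, -0.04, -0.04]]
[[0.05, -0.68, 0.13], [0.06, -0.67, 0.17], [0.06, -0.66, 0.2], [0.07, -0.65, 0.24], [0.07, -0.64, 0.27], [0.08, -0.62, 0.31], [0.08, -0.61, 0.34], [0.08, -0.58, 0.37], [0.09, -0.57, 0.4], [0.09, -0.54, 0.43]] [[0.52, -0.05, -0.05], [0.51, -0.04, -0.04], [0.52, -0.05, -0.05], [0.51, -0.04, -0.04], [0.52, -0.05, -0.05], [0.51, -0.04, -0.04], [0.52, -0.05, -0.05], [0.51, -0.04, -0.04], [0.52, -0.05, -0.05], [0.51, -0.04, -0.04]]
```

Call:
arm_command(
  delta_pos=[
    [0.02,-0.43,-0.54],
    [0.02,-0.41,-0.56],
    [0.03,-0.38,-0.58],
    [0.03,-0.35,-0.6],
    [0.04,-0.32,-0.62],
    [0.04,-0.29,-0.63],
    [0.04,-0.25,-0.65],
    [0.05,-0.22,-0.66],
    [0.05,-0.19,-0.67],
    [0.05,-0.15,-0.68],
  ],
  rotation=[
    [-0.48,0.04,-0.04],
    [-0.48,0.04,-0.04],
    [-0.48,0.04,-0.04],
    [-0.48,0.04,-0.04],
    [-0.48,0.04,-0.04],
    [-0.48,0.04,-0.04],
    [-0.48,0.04,-0.04],
    [-0.48,0.04,-0.04],
    [-0.48,0.04,-0.04],
    [-0.48,0.04,-0.04],
  ],
  gripper=-1,
)

```text
clock: 1.1
position: [0.3135, -0.4043, 0.2115]
tool_rot: [-2.586, 1.507, 1.411]
force: [-0.1, -0.1, -0.3]
grip_width: 0.0851
```

Call:
arm_command(
  delta_pos=[
    [0.06,-0.12,-0.68],
    [0.06,-0.08,-0.69],
    [0.06,-0.05,-0.69],
    [0.07,-0.01,-0.69],
    [0.07,0.02,-0.69],
    [0.07,0.06,-0.69],
    [0.08,0.09,-0.68],
    [0.08,0.13,-0.68],
    [0.08,0.16,-0.67],
    [0.08,0.19,-0.66],
  ],
  rotation=[
    [-0.48,0.04,-0.04],
    [-0.48,0.04,-0.04],
    [-0.48,0.05,-0.04],
    [-0.48,0.04,-0.04],
    [-0.48,0.05,-0.04],
    [-0.48,0.04,-0.04],
    [-0.48,0.04,-0.04],
    [-0.48,0.05,-0.04],
    [-0.48,0.04,-0.04],
    [-0.48,0.05,-0.04],
  ],
)

```text
clock: 2.1
position: [0.4264, -0.2073, 0.2071]
tool_rot: [-2.903, 1.443, 1.644]
force: [0.5, -0.9, -0.1]
grip_width: 0.0857
```

Run:
```python
from h import *
s,p,M=cur();print(s['clock'],p,s['qpos'])
D,W=plan(p,M,tcp(-.97)+[0,0,.10],Rt(1),12)
print(D[:10],W[:10]);print(D[10:],W[10:])
```

```text
2.1 [ 0.4264 -0.2073  0.2071] [ 0.7737  0.3675 -0.4634  1.9278  0.0549  0.9337  0.1341]
[[0.06, 0.24, -0.43], [0.06, 0.25, -0.42], [0.06, 0.27, -0.41], [0.06, 0.28, -0.4], [0.07, 0.3, -0.38], [0.07, 0.31, -0.37], [0.07, 0.32, -0.36], [0.06, 0.34, -0.35], [0.07, 0.35, -0.34], [0.06, 0.36, -0.33]] [[-0.34, 0.03, -0.03], [-0.34, 0.03, -0.03], [-0.34, 0.03, -0.03], [-0.34, 0.03, -0.02], [-0.34, 0.03, -0.03], [-0.33, 0.03, -0.02], [-0.34, 0.03, -0.03], [-0.33, 0.03, -0.02], [-0.34, 0.03, -0.03], [-0.33, 0.03, -0.02]]
[[0.07, 0.37, -0.31], [0.06, 0.38, -0.3]] [[-0.34, 0.03, -0.03], [-0.33, 0.04, -0.02]]
```

Call:
arm_command(
  delta_pos=[
    [0.06,0.24,-0.43],
    [0.06,0.25,-0.42],
    [0.06,0.27,-0.41],
    [0.06,0.28,-0.4],
    [0.07,0.3,-0.38],
    [0.07,0.31,-0.37],
    [0.07,0.32,-0.36],
    [0.06,0.34,-0.35],
    [0.07,0.35,-0.34],
    [0.06,0.36,-0.33],
  ],
  rotation=[
    [-0.34,0.03,-0.03],
    [-0.34,0.03,-0.03],
    [-0.34,0.03,-0.03],
    [-0.34,0.03,-0.02],
    [-0.34,0.03,-0.03],
    [-0.33,0.03,-0.02],
    [-0.34,0.03,-0.03],
    [-0.33,0.03,-0.02],
    [-0.34,0.03,-0.03],
    [-0.33,0.03,-0.02],
  ],
)

```text
clock: 3.1
position: [0.5243, -0.0797, 0.2019]
tool_rot: [-3.119, 1.405, 1.815]
force: [-0.3, -0.2, 0.3]
grip_width: 0.0853
```

Run:
```python
from h import *
import cv2
s,p,M=cur();print(s['clock'],p,s['qpos'],s['force'])
pw=optics.camera_params("wrist")
im=optics.grab_frame("wrist");a=im[:,:,::-1].copy()
for q in [grip(-.97),grip(-.97)+sy*.033,grip(-.97)-sy*.027]:
    u=proj("wrist",q,pw);print(u);cv2.circle(a,tuple(int(v) for v in u),3,(0,0,255),1)
cv2.imwrite("pics/w0.png",a)
D,W=plan(p,M,tcp(-.97)+[0,0,.06],Rt(1),5)
print(D,W)
```

```text
3.1 [ 0.5243 -0.0797  0.2019] [ 0.5612  0.4867 -0.5815  1.7897  0.1203  0.9846  0.1811] [-0.2677 -0.2361  0.2887]
[270.8144 201.6634]
[269.5755 163.4623]
[271.7968 231.9534]
[[0.28, 0.09, -0.01], [0.28, 0.1, -0.01], [0.27, 0.09, -0.01], [0.28, 0.1, -0.0], [0.27, 0.1, -0.0]] [[-0.07, 0.01, -0.01], [-0.07, 0.01, -0.0], [-0.08, 0.01, -0.01], [-0.07, 0.0, -0.0], [-0.08, 0.01, -0.01]]
```

View pics/w0.png

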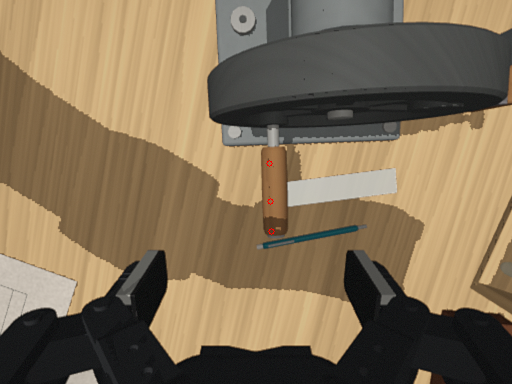

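The wrist image shows the handle between columns 262 and 287, with its tip at row 233. My prediction was about 4 px (3.5 mm) too far left. The hub is at about (340,114), and the ruler and pencil are clear below.

Run:
```python
from h import *
s,p,M=cur();pw=optics.camera_params("wrist")
o,d=ray("wrist",(340,114),pw)
for y in(-.14,-.15):
    t=(y-o@sy)/(d@sy);q=o+d*t;print("hub",q@sx,q[2])
for uv in((274.5,152),(275,230)):
    q=onz("wrist",uv,.106,pw);print(q@sx,q@sy)
t=sx*.504+sy*YS+ez*.106+.005*tx
D,W=plan(p,M,t+[0,0,.05],Rt(1),5);print(D,W)
D,W=plan(t+[0,0,.05],Rt(1),t,Rt(1),4);print(D,W)
```

```text
hub 0.5398556914851383 0.18800428407762002
hub 0.5156179718332189 0.2771520429417316
0.5067355389714993 -0.16030220201390294
0.5054177740537178 -0.2282151014354118
[[0.34, 0.11, 0.02], [0.34, 0.11, 0.02], [0.34, 0.1, 0.02], [0.34, 0.11, 0.01], [0.35, 0.1, 0.02]] [[-0.06, 0.01, -0.01], [-0.07, 0.0, -0.01], [-0.06, 0.01, -0.0], [-0.07, 0.0, -0.01], [-0.06, 0.01, -0.0]]
[[0.41, 0.0, 0.07], [0.41, 0.0, 0.07], [0.41, 0.0, 0.07], [0.41, 0.0, 0.07]] [[0.0, 0.0, 0.0], [0.0, 0.0, 0.0], [0.0, 0.0, 0.0], [0.0, 0.0, 0.0]]
```

Call:
arm_command(
  delta_pos=[
    [0.34,0.12,0.02],
    [0.34,0.11,0.02],
    [0.34,0.11,0.02],
    [0.34,0.11,0.01],
    [0.35,0.1,0.02],
    [0.41,0,0.07],
    [0.41,0,0.07],
    [0.41,0,0.07],
    [0.41,0,0.07],
  ],
  rotation=[
    [-0.06,0.01,-0.01],
    [-0.07,0.0,-0.01],
    [-0.06,0.01,0],
    [-0.07,0.0,-0.01],
    [-0.06,0.01,0],
    [0,0,0],
    [0,0,0],
    [0,0,0],
    [0,0,0],
  ],
)

```text
clock: 4.05
position: [0.541, -0.0671, 0.0919]
tool_rot: [-3.139, 1.4, 1.836]
force: [-0.4, 0.3, -0.1]
grip_width: 0.085
```

Run:
```python
from h import *
import cv2
s,p,M=cur();print(s['clock'],p,p@sx,p@sy,s['force'])
im=optics.grab_frame("wrist");cv2.imwrite("pics/w1.png",im[:,:,::-1])
t=sx*.505+sy*YS+ez*.106+.005*tx;print(plan(p,M,t,Rt(1),1))
```

```text
4.05 [ 0.541  -0.0671  0.0919] 0.5055927225934223 -0.2039199569253991 [-0.4069  0.2919 -0.0558]
([[-0.3, -0.02, -0.04]], [[0.02, -0.0, 0.01]])
```

View pics/w1.png

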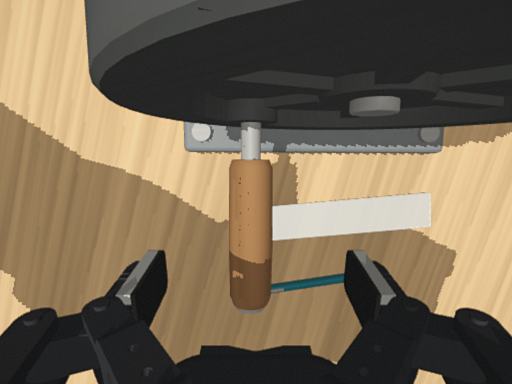

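The handle is at columns 230–271 and centred between the fingers, which average about column 256. The arm went about 9 mm too low, so I'll raise it and close the gripper.

Call:
arm_command(
  delta_pos=[
    [-0.25,-0.02,-0.04],
    [0,0,0],
    [0,0,0],
    [0,0,0],
    [0,0,0],
    [0,0,0],
    [0,0,0],
    [0,0,0],
  ],
  rotation=[
    [0,0,0],
    [0,0,0],
    [0,0,0],
    [0,0,0],
    [0,0,0],
    [0,0,0],
    [0,0,0],
    [0,0,0],
  ],
  gripper=1,
  grip_force=50,
)

```text
clock: 4.9
position: [0.5402, -0.0676, 0.0995]
tool_rot: [-3.136, 1.401, 1.838]
force: [0.5, -0.7, 0.5]
grip_width: 0.0001
```

Run:
```python
from h import *
import cv2
s,p,M=cur();print(s['clock'],p,p@sx,p@sy,s['force'],s['grip_width'])
im=optics.grab_frame("wrist");cv2.imwrite("pics/w2.png",im[:,:,::-1])
```

```text
4.9 [ 0.5402 -0.0676  0.0995] 0.504631632734905 -0.20415787887303213 [ 0.525  -0.6891  0.5391] 0.00011913831784364169
```

View pics/w2.png

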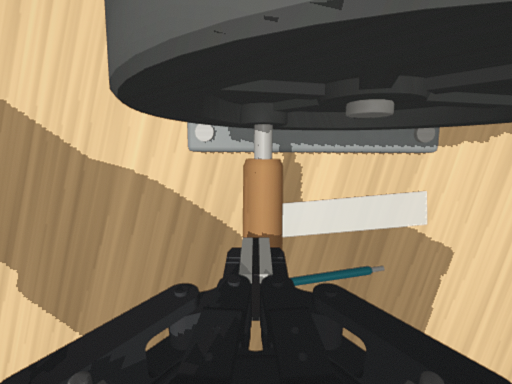

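The fingers are shut, with a reading of 0.1 mm and nothing between them. They sit above the handle, which is now at columns 243–282, so it was either lower than I estimated or was squeezed out downwards. I'll open, take views from two heights and triangulate.

Call:
arm_command(
  delta_pos=[
    [-0.5,0,0],
    [-0.5,0,0],
    [0,0,0],
    [0,0,0],
    [0,0,0],
  ],
  rotation=[
    [0,0,0],
    [0,0,0],
    [0,0,0],
    [0,0,0],
    [0,0,0],
  ],
  gripper=-1,
)

```text
clock: 5.45
position: [0.541, -0.0723, 0.1288]
tool_rot: [-3.129, 1.4, 1.846]
force: [1.0, 0.4, 0.3]
grip_width: 0.0721
```

```bash
cat > snap.py <<'E'
from h import *
import cv2,sys,pickle
s,p,M=cur();pw=optics.camera_params("wrist");im=optics.grab_frame("wrist")
pickle.dump((pw,im,p,M),open(sys.argv[1],"wb"))
h=cv2.cvtColor(im,cv2.COLOR_RGB2HSV)
m=((h[...,0]<=14)&(h[...,1]>110)&(h[...,2]>40)).astype(np.uint8);m[:, :180]=0;m[:,340:]=0
n,l,st,c=cv2.connectedComponentsWithStats(m)
i=1+np.argmax(st[1:,4]);print(s['clock'],p,s['grip_width'],"bbox",st[i])
for r in range(st[i][1],st[i][1]+st[i][3],12):
    x=np.where(l[r]==i)[0]
    if len(x): print(r,x.min(),x.max(),end=' | ')
cv2.imwrite("pics/last.png",im[:,:,::-1])
E
python3 snap.py a.pkl
```

```text
5.45 [ 0.541  -0.0723  0.1288] 0.0721110256726651 bbox [ 246  151   34  118 1208]
151 275 275 | 163 273 279 | 175 273 278 | 187 276 278 | 199 272 278 | 211 272 278 | 223 271 276 | 235 247 277 | 247 246 278 | 259 247 276 |
```

Call:
arm_command(
  delta_pos=[
    [-1,0,0],
    [-1,0,0],
    [0,0,0],
    [0,0,0],
  ],
  rotation=[
    [0,0,0],
    [0,0,0],
    [0,0,0],
    [0,0,0],
  ],
)

```text
clock: 5.9
position: [0.5424, -0.0816, 0.187]
tool_rot: [-3.106, 1.397, 1.87]
force: [0.7, 0.8, -0.7]
grip_width: 0.0851
```

```bash
python3 snap.py b.pkl
```

```text
5.9 [ 0.5424 -0.0816  0.187 ] 0.0851406419680225 bbox [250 189  25  43 370]
189 273 274 | 201 267 274 | 213 271 274 | 225 251 273 |
```

Run:
```python
import pickle,cv2,numpy as np
c=np.hstack([cv2.resize(pickle.load(open(f,'rb'))[1][100:290,190:410],None,fx=1.8,fy=1.8,interpolation=cv2.INTER_CUBIC) for f in("a.pkl","b.pkl")])
print(c.shape);cv2.imwrite("pics/ab.png",c[:,:,::-1])
```

```text
(342, 792, 3)
```

View pics/ab.png

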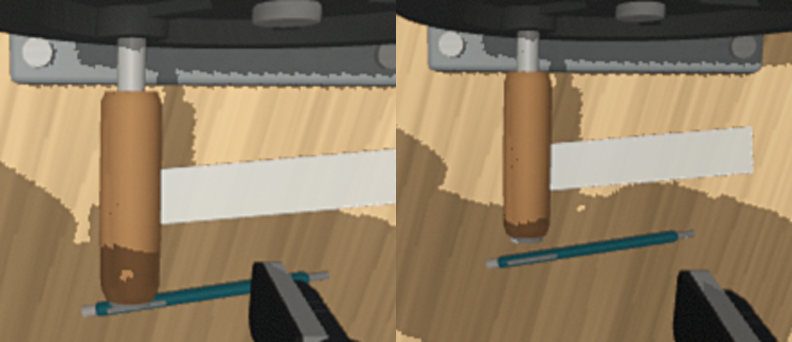

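In the left view (a) the sleeve runs from (131,91) to (130,303); in the right view (b) it runs from (527,72) to (526,238). The hub cap is at (287,12) and (640,11).

Run:
```python
from h import *
import pickle
pa=pickle.load(open("a.pkl","rb"))[0];pb=pickle.load(open("b.pkl","rb"))[0]
A=lambda x,y:(190+x/1.8,100+y/1.8)
for n,a,b in(("start",(131,91),(527,72)),("end",(130,303),(526,238)),("hub",(287,12),(640,11))):
    q,e=tri(ray("",A(*a),pa),ray("",A(b[0]-396,b[1]),pb));print(n,q,"xs,ys",q@sx,q@sy,e)
for p,w in((pa,60/1.8),(pb,46/1.8)):print(p['origin'],"depth",p['fx']*.022/w)
```

```text
start [ 0.5331 -0.0216  0.0979] xs,ys 0.5096692538874704 -0.1579428538161943 0.0001317806603026623
end [ 0.5529 -0.0959  0.1016] xs,ys 0.5096385100842946 -0.23484066796259792 0.00013791988621938023
hub [0.5677 0.0091 0.141 ] xs,ys 0.5509814235726516 -0.13719798297044633 0.0002619430560875886
[ 0.5295 -0.0247  0.2947] depth 0.20152475486862154
[ 0.5317 -0.0343  0.3531] depth 0.26285837591559336
```

Run:
```python
from h import *
import pickle
for f in "ab":
    pw,im,p,M=pickle.load(open(f+".pkl","rb"))
    C=R.from_euler('xyz',pw['rotation']).as_matrix()
    print("cam in tool",M.T@(pw['origin']-p),(M.T@C).round(3).tolist(),pw['fx'],pw['cx'],pw['cy'])
    for d in(-.03,-.005,0,.014): print(d,proj("",p+M[:,0]*d,pw),end=' ')
    print()
    # axis line point seen at (256,240)
    print(tri((p,M[:,0]),ray("",(256,240),pw))[0]-p, (M.T@(tri((p,M[:,0]),ray("",(256,240),pw))[0]-p)))
```

```text
cam in tool [-0.1552  0.0009 -0.0765] [[-0.0, -0.3, 0.954], [1.0, -0.001, 0.0], [0.001, 0.954, 0.3]] 305.34053767972966 255.3042799080534 194.77338400009057
-0.03 [253.2901 270.7776] -0.005 [253.5657 246.0924] 0 [253.6116 241.9817] 0.014 [253.7275 231.6032] 
[ 0.0005  0.0006 -0.0025] [ 0.0025  0.0007 -0.    ]
cam in tool [-0.1552  0.001  -0.0765] [[-0.0, -0.3, 0.954], [1.0, -0.001, 0.0], [0.001, 0.954, 0.3]] 305.34053767972966 255.3042799080534 194.77338400009057
-0.03 [253.2617 270.675 ] -0.005 [253.5388 246.0042] 0 [253.585  241.8958] 0.014 [253.7015 231.5231] 
[ 0.0005  0.0006 -0.0024] [ 0.0024  0.0007 -0.    ]
```

The wrist images put the closed fingertips about 25 mm farther back than stated, which fits having closed above the handle. The handle is now at x_s=0.5096, z≈0.097, θ≈-0.76, and the hub triangulates to (0.551, 0.141). I'll grip with a TCP offset of 25 mm, which is safe whichever offset is right.

```bash
sed -i 's/^CS,.*/CS,YS,ZS,RAD,TILT=.551,-.205,.140,.060,.17; OFF=.025/; s/grip(th)+.005\*tx/grip(th)+OFF*tx/' h.py
python3 - <<'E'
from h import *
s,p,M=cur();print(tcp(-.76),p)
D,W=plan(p,M,tcp(-.76)+[0,0,.012],Rt(1),8);print(D,W)
E
```

```text
[ 0.5441 -0.063   0.0719] [ 0.5426 -0.0816  0.1871]
[[0.44, 0.03, 0.0], [0.44, 0.03, 0.0], [0.43, 0.03, 0.0], [0.44, 0.03, 0.0], [0.43, 0.03, 0.0], [0.44, 0.02, 0.0], [0.43, 0.03, 0.01], [0.44, 0.02, 0.0]] [[0.0, -0.0, 0.01], [0.0, -0.01, 0.01], [0.0, -0.0, 0.01], [0.01, -0.01, 0.01], [0.0, -0.0, 0.01], [0.01, -0.01, 0.0], [0.0, -0.0, 0.01], [0.01, -0.01, 0.0]]
```

Call:
arm_command(
  delta_pos=[
    [0.44,0.03,0.0],
    [0.44,0.03,0.0],
    [0.43,0.03,0.0],
    [0.44,0.03,0.0],
    [0.43,0.03,0.0],
    [0.44,0.02,0.0],
    [0.43,0.03,0.01],
    [0.44,0.02,0.0],
    [0,0,0],
  ],
  rotation=[
    [0.0,0,0.01],
    [0.0,-0.01,0.01],
    [0.0,0,0.01],
    [0.01,-0.01,0.01],
    [0.0,0,0.01],
    [0.01,-0.01,0.0],
    [0.0,0,0.01],
    [0.01,-0.01,0.0],
    [0,0,0],
  ],
)

```text
clock: 6.85
position: [0.5382, -0.0584, 0.0673]
tool_rot: [-3.083, 1.394, 1.891]
force: [0.0, -0.2, -0.6]
grip_width: 0.0855
```

Run:
```python
from h import *
s,p,M=cur();print(p@sx,p@sy,p,tcp(-.76),s['force'])
print(plan(p,M,tcp(-.76),Rt(1),1))
```

```text
0.5050779675941443 -0.1948276936637281 [ 0.5382 -0.0584  0.0673] [ 0.5441 -0.063   0.0719] [ 0.0253 -0.1863 -0.5612]
([[-0.19, 0.15, 0.17]], [[0.01, -0.06, 0.1]])
```

Call:
arm_command(
  delta_pos=[
    [-0.15,0.15,0.17],
    [0,0,0],
    [0,0,0],
    [0,0,0],
    [0,0,0],
    [0,0,0],
    [0,0,0],
    [0,0,0],
    [0,0,0],
  ],
  rotation=[
    [0.01,-0.06,0.1],
    [0,0,0],
    [0,0,0],
    [0,0,0],
    [0,0,0],
    [0,0,0],
    [0,0,0],
    [0,0,0],
    [0,0,0],
  ],
  gripper=1,
  grip_force=50,
)

```text
clock: 7.75
position: [0.5446, -0.0639, 0.0719]
tool_rot: [3.135, 1.402, 1.823]
force: [-1.3, 0.4, -2.9]
grip_width: 0.0199
```

Run:
```python
from h import *
s,p,M=cur();print(p@sx,p@sy,p,s['force'],s['grip_width'],s['qpos'])
import cv2;cv2.imwrite("pics/w3.png",optics.grab_frame("wrist")[:,:,::-1])
```

```text
0.5098975320569257 -0.20180628968078101 [ 0.5446 -0.0639  0.0719] [-1.2529  0.4242 -2.8826] 0.019932934346283283 [ 0.4711  0.6888 -0.52    1.8392  0.2369  0.7475  0.1266]
```

View pics/w3.png

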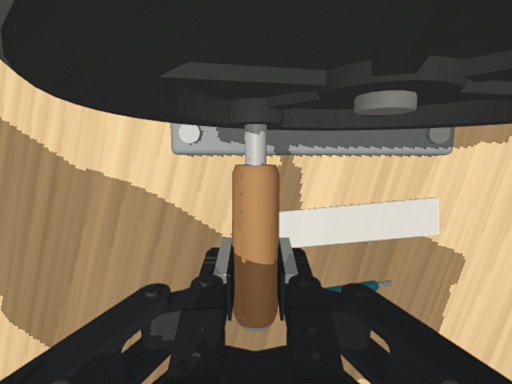

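The handle is gripped between the pads, with a width reading of 20 mm. I'll now turn clockwise (negative) in short calls and log the force at the end of each.

```bash
cat > nxt.py <<'E'
from h import *
import sys
# usage: nxt.py step_per_row rows_per_call ncalls
st,n,k=float(sys.argv[1]),int(sys.argv[2]),int(sys.argv[3])
s,p,M=cur();g=p-OFF*M[:,0]
th=np.arctan2(g@sx-CS,ZS-g[2]);r=np.hypot(g@sx-CS,ZS-g[2])
f=np.array(s['force']);print("t",s['clock'],"th",th,"r",r,"ys",g@sy,"Ft",f@(np.cos(th)*sx+np.sin(th)*ez),"Fr",f@(np.sin(th)*sx-np.cos(th)*ez),"w",s['grip_width'],"q",s['qpos'])
w=R.from_matrix(M.T@Rt(1)).as_rotvec()/np.radians(6);print("rot err",w)
m=Rt(1)
for c in range(k):
    D=[]
    for i in range(n):
        d=RAD*st*(np.cos(th+st/2)*sx+np.sin(th+st/2)*ez);th+=st
        D.append((np.round(m.T@d/.03,2)+0).tolist())
    print(D)
E
python3 nxt.py -.075 6 2
```

```text
t 7.8 th -0.7582877579398056 r 0.05982830384307237 ys -0.2059926312217859 Ft 2.3845336555724987 Fr 2.8596271092295025 w 0.01992683936070737 q [ 0.4712  0.6888 -0.52    1.8393  0.2368  0.7475  0.1266]
rot err [-0.007   0.0127 -0.0127]
[[-0.11, -0.1, -0.02], [-0.11, -0.1, -0.02], [-0.12, -0.09, -0.02], [-0.13, -0.08, -0.02], [-0.13, -0.07, -0.02], [-0.14, -0.06, -0.02]]
[[-0.14, -0.05, -0.02], [-0.14, -0.04, -0.02], [-0.15, -0.03, -0.02], [-0.15, -0.01, -0.03], [-0.15, 0.0, -0.03], [-0.15, 0.01, -0.03]]
```

Call:
arm_command(
  delta_pos=[
    [-0.11,-0.1,-0.02],
    [-0.11,-0.1,-0.02],
    [-0.12,-0.09,-0.02],
    [-0.13,-0.08,-0.02],
    [-0.13,-0.07,-0.02],
    [-0.14,-0.06,-0.02],
  ],
  rotation=[
    [0,0,0],
    [0,0,0],
    [0,0,0],
    [0,0,0],
    [0,0,0],
    [0,0,0],
  ],
)

```text
clock: 8.4
position: [0.5287, -0.0682, 0.0959]
tool_rot: [3.136, 1.402, 1.825]
force: [2.6, 1.0, -5.7]
grip_width: 0.02
```

Call:
arm_command(
  delta_pos=[
    [-0.14,-0.05,-0.02],
    [-0.14,-0.04,-0.02],
    [-0.15,-0.03,-0.02],
    [-0.15,-0.01,-0.03],
    [-0.15,0.0,-0.03],
    [-0.15,0.01,-0.03],
  ],
  rotation=[
    [0,0,0],
    [0,0,0],
    [0,0,0],
    [0,0,0],
    [0,0,0],
    [0,0,0],
  ],
)

```text
clock: 9.0
position: [0.5258, -0.0689, 0.1257]
tool_rot: [3.122, 1.402, 1.811]
force: [4.7, 1.5, -6.9]
grip_width: 0.0203
```

```bash
python3 nxt.py -.09 5 3
```

```text
t 9.0 th -1.7399614793679345 r 0.06157753289239688 ys -0.2059471991708482 Ft 6.007221960403212 Fr -6.03962378965121 w 0.020316580707471422 q [ 0.5229  0.589  -0.5614  1.8563  0.1881  0.8265  0.162 ]
rot err [-0.0028  0.0133 -0.0318]
[[-0.17, 0.04, -0.03], [-0.17, 0.05, -0.03], [-0.16, 0.07, -0.03], [-0.16, 0.08, -0.03], [-0.15, 0.1, -0.03]]
[[-0.14, 0.11, -0.02], [-0.13, 0.12, -0.02], [-0.12, 0.13, -0.02], [-0.11, 0.14, -0.02], [-0.09, 0.15, -0.02]]
[[-0.08, 0.16, -0.01], [-0.06, 0.17, -0.01], [-0.05, 0.17, -0.01], [-0.03, 0.18, -0.01], [-0.02, 0.18, 0.0]]
```

Call:
arm_command(
  delta_pos=[
    [-0.17,0.04,-0.03],
    [-0.17,0.05,-0.03],
    [-0.16,0.07,-0.03],
    [-0.16,0.08,-0.03],
    [-0.15,0.1,-0.03],
  ],
  rotation=[
    [0,0,0.01],
    [0,0,0.01],
    [0,0,0],
    [0,0,0],
    [0,0,0],
  ],
)

```text
clock: 9.5
position: [0.5366, -0.0661, 0.1527]
tool_rot: [3.104, 1.403, 1.792]
force: [5.2, 0.2, -11.2]
grip_width: 0.0202
```

Call:
arm_command(
  delta_pos=[
    [-0.14,0.11,-0.02],
    [-0.13,0.12,-0.02],
    [-0.12,0.13,-0.02],
    [-0.11,0.14,-0.02],
    [-0.09,0.15,-0.02],
  ],
  rotation=[
    [0,0,0],
    [0,0,0],
    [0,0,0],
    [0,0,0],
    [0,0,0],
  ],
)

```text
clock: 10.0
position: [0.5569, -0.0606, 0.1708]
tool_rot: [3.102, 1.402, 1.791]
force: [4.1, -0.4, -19.9]
grip_width: 0.02
```

Call:
arm_command(
  delta_pos=[
    [-0.07,0.16,-0.01],
    [-0.05,0.17,-0.01],
    [-0.03,0.17,-0.01],
    [-0.01,0.18,0],
    [0,0.18,0.0],
  ],
  rotation=[
    [0,0,0],
    [0,0,0],
    [0,0,0],
    [0,0,0],
    [0,0,0],
  ],
)

```text
clock: 10.5
position: [0.5819, -0.0541, 0.1765]
tool_rot: [3.128, 1.402, 1.816]
force: [-2.9, -0.6, -0.2]
grip_width: 0.0201
```

```bash
sed -i 's/;th+=st$/;th+=st*1.08/' nxt.py; python3 nxt.py -.09 5 3
```

```text
t 10.5 th -3.0980520850878817 r 0.06121967316315059 ys -0.20608603670935507 Ft 2.9156860431994525 Fr -0.10948600021008137 w 0.020082221935862607 q [ 0.469   0.596  -0.5671  1.6779  0.1699  0.9893  0.1402]
rot err [-0.0082  0.0117 -0.0235]
[[0.0, 0.18, 0.0], [0.02, 0.18, 0.0], [0.03, 0.18, 0.01], [0.05, 0.17, 0.01], [0.07, 0.17, 0.01]]
[[0.08, 0.16, 0.01], [0.1, 0.15, 0.02], [0.11, 0.14, 0.02], [0.12, 0.13, 0.02], [0.14, 0.12, 0.02]]
[[0.15, 0.1, 0.03], [0.16, 0.09, 0.03], [0.16, 0.07, 0.03], [0.17, 0.05, 0.03], [0.17, 0.04, 0.03]]
```

Call:
arm_command(
  delta_pos=[
    [0.01,0.18,0.0],
    [0.02,0.18,0.0],
    [0.04,0.18,0.01],
    [0.05,0.17,0.01],
    [0.07,0.17,0.01],
  ],
  rotation=[
    [0,0,0],
    [0,0,0],
    [0,0,0],
    [0,0,0],
    [0,0,0],
  ],
)

```text
clock: 11.0
position: [0.6094, -0.0469, 0.1703]
tool_rot: [3.133, 1.402, 1.821]
force: [-2.3, -2.4, -4.0]
grip_width: 0.0203
```

Call:
arm_command(
  delta_pos=[
    [0.08,0.16,0.01],
    [0.1,0.15,0.02],
    [0.11,0.14,0.02],
    [0.12,0.13,0.02],
    [0.14,0.12,0.02],
  ],
  rotation=[
    [0,0,0],
    [0,0,0],
    [0,0,0],
    [0,0,0],
    [0,0,0],
  ],
)

```text
clock: 11.5
position: [0.6307, -0.0413, 0.1514]
tool_rot: [-3.137, 1.402, 1.834]
force: [-5.8, -4.1, -3.2]
grip_width: 0.02
```

```bash
python3 nxt.py -.09 5 3
```

```text
t 11.5 th 2.2151845968721764 r 0.0599604583714753 ys -0.20622597460994546 Ft 1.391377870535584 Fr -7.2522503449681395 w 0.020018645022377515 q [ 0.4004  0.6925 -0.5408  1.5659  0.2022  1.0059  0.107 ]
rot err [-0.0134  0.012   0.0059]
[[0.15, 0.1, 0.03], [0.16, 0.09, 0.03], [0.16, 0.07, 0.03], [0.17, 0.05, 0.03], [0.17, 0.04, 0.03]]
[[0.18, 0.02, 0.03], [0.18, 0.0, 0.03], [0.18, -0.01, 0.03], [0.17, -0.03, 0.03], [0.17, -0.05, 0.03]]
[[0.17, -0.07, 0.03], [0.16, -0.08, 0.03], [0.15, -0.1, 0.03], [0.14, -0.11, 0.02], [0.13, -0.12, 0.02]]
```

Call:
arm_command(
  delta_pos=[
    [0.15,0.1,0.03],
    [0.16,0.09,0.03],
    [0.16,0.07,0.03],
    [0.17,0.05,0.03],
    [0.17,0.04,0.03],
  ],
  rotation=[
    [0,0,0],
    [0,0,0],
    [0,0,0],
    [0,0,0],
    [0,0,0],
  ],
)

```text
clock: 12.0
position: [0.6409, -0.0385, 0.1242]
tool_rot: [-3.118, 1.401, 1.853]
force: [-7.2, -3.0, -0.6]
grip_width: 0.0202
```

Call:
arm_command(
  delta_pos=[
    [0.18,0.02,0.03],
    [0.18,0.0,0.03],
    [0.18,-0.01,0.03],
    [0.17,-0.03,0.03],
    [0.17,-0.05,0.03],
  ],
  rotation=[
    [0,0,0],
    [0,0,0],
    [0,0,0],
    [0,0,0],
    [0,0,0],
  ],
)

```text
clock: 12.5
position: [0.6377, -0.0394, 0.0955]
tool_rot: [-3.093, 1.401, 1.877]
force: [-7.9, -2.6, 3.8]
grip_width: 0.0199
```

```bash
python3 nxt.py -.09 5 3
```

```text
t 12.5 th 1.2267794752500165 r 0.058808033674331364 ys -0.2062474937566781 Ft 0.7552595031808584 Fr -9.07550251194657 w 0.019860380035821534 q [ 0.377   0.7711 -0.5164  1.5749  0.236   0.929   0.0924]
rot err [-0.0211  0.0022  0.0754]
[[0.16, -0.07, 0.03], [0.16, -0.08, 0.03], [0.15, -0.1, 0.03], [0.14, -0.11, 0.02], [0.13, -0.13, 0.02]]
[[0.11, -0.14, 0.02], [0.1, -0.15, 0.02], [0.09, -0.16, 0.01], [0.07, -0.17, 0.01], [0.05, -0.17, 0.01]]
[[0.04, -0.18, 0.01], [0.02, -0.18, 0.0], [0.0, -0.18, 0.0], [-0.01, -0.18, 0.0], [-0.03, -0.18, -0.01]]
```

Call:
arm_command(
  delta_pos=[
    [0.16,-0.08,0.03],
    [0.16,-0.09,0.03],
    [0.15,-0.11,0.03],
    [0.14,-0.12,0.02],
    [0.13,-0.13,0.02],
  ],
  rotation=[
    [0,0,0.02],
    [0,0,0.02],
    [0,0,0.02],
    [0,0,0.02],
    [0,0,0],
  ],
)

```text
clock: 13.0
position: [0.6238, -0.0431, 0.0731]
tool_rot: [3.119, 1.401, 1.806]
force: [-5.1, -1.4, 7.9]
grip_width: 0.0201
```

Call:
arm_command(
  delta_pos=[
    [0.11,-0.14,0.02],
    [0.09,-0.15,0.02],
    [0.08,-0.16,0.01],
    [0.06,-0.17,0.01],
    [0.04,-0.17,0.01],
  ],
  rotation=[
    [0,0,0],
    [0,0,0],
    [0,0,0],
    [0,0,0],
    [0,0,0],
  ],
)

```text
clock: 13.5
position: [0.6051, -0.048, 0.0615]
tool_rot: [3.052, 1.401, 1.739]
force: [9.9, 2.2, -15.6]
grip_width: 0.0203
```

```bash
python3 nxt.py -.09 5 3
```

```text
t 13.5 th 0.3724362491183846 r 0.05778763639103929 ys -0.2061473197633366 Ft 3.7931670818056666 Fr 18.22749417123979 w 0.020299754819051993 q [ 0.4118  0.7676 -0.5123  1.7004  0.2557  0.7917  0.0948]
rot err [-0.0083  0.0119 -0.1478]
[[0.06, -0.17, 0.01], [0.04, -0.18, 0.01], [0.02, -0.18, 0.0], [0.01, -0.18, 0.0], [-0.01, -0.18, 0.0]]
[[-0.03, -0.18, 0.0], [-0.04, -0.17, -0.01], [-0.06, -0.17, -0.01], [-0.08, -0.16, -0.01], [-0.09, -0.15, -0.02]]
[[-0.11, -0.14, -0.02], [-0.12, -0.13, -0.02], [-0.13, -0.12, -0.02], [-0.14, -0.11, -0.02], [-0.15, -0.09, -0.03]]
```

Call:
arm_command(
  delta_pos=[
    [0.06,-0.17,0.01],
    [0.05,-0.18,0.01],
    [0.03,-0.18,0.0],
    [0.01,-0.18,0.0],
    [0,-0.18,0.0],
  ],
  rotation=[
    [0,0,-0.03],
    [0,0,-0.03],
    [0,0,-0.02],
    [0,0,0],
    [0,0,0],
  ],
)

```text
clock: 14.0
position: [0.5803, -0.0546, 0.0566]
tool_rot: [3.067, 1.402, 1.754]
force: [3.5, 0.2, 0.7]
grip_width: 0.0202
```

Call:
arm_command(
  delta_pos=[
    [-0.02,-0.18,0.0],
    [-0.03,-0.18,-0.01],
    [-0.05,-0.17,-0.01],
    [-0.07,-0.17,-0.01],
    [-0.08,-0.16,-0.02],
  ],
  rotation=[
    [0,0,0],
    [0,0,0],
    [0,0,0],
    [0,0,0],
    [0,0,0],
  ],
)

```text
clock: 14.5
position: [0.554, -0.0615, 0.0648]
tool_rot: [3.051, 1.402, 1.738]
force: [5.6, -1.4, -0.4]
grip_width: 0.0203
```

```bash
python3 nxt.py -.09 5 3
```

```text
t 14.5 th -0.5620560718638278 r 0.059772966586403076 ys -0.2060119532461868 Ft 4.527671214271904 Fr -2.3663445633404736 w 0.020318062343647674 q [ 0.4691  0.7065 -0.525   1.8307  0.2525  0.7281  0.1129]
rot err [-0.0043  0.0229 -0.148 ]
[[-0.1, -0.15, -0.02], [-0.11, -0.14, -0.02], [-0.13, -0.13, -0.02], [-0.14, -0.11, -0.02], [-0.15, -0.1, -0.03]]
[[-0.16, -0.08, -0.03], [-0.16, -0.07, -0.03], [-0.17, -0.05, -0.03], [-0.17, -0.03, -0.03], [-0.18, -0.02, -0.03]]
[[-0.18, 0.0, -0.03], [-0.18, 0.02, -0.03], [-0.17, 0.04, -0.03], [-0.17, 0.05, -0.03], [-0.16, 0.07, -0.03]]
```

```bash
cat > fit.py <<'E'
from h import *
from scipy.optimize import least_squares
# pos, force, rows at end of each call
d=np.array([[.5287,-.0682,.0959,2.6,1,-5.7],[.5258,-.0689,.1257,4.7,1.5,-6.9],[.5366,-.0661,.1527,5.2,.2,-11.2],[.5569,-.0606,.1708,4.1,-.4,-19.9],[.5819,-.0541,.1765,-2.9,-.6,-.2],[.6094,-.0469,.1703,-2.3,-2.4,-4],[.6307,-.0413,.1514,-5.8,-4.1,-3.2],[.6409,-.0385,.1242,-7.2,-3,-.6],[.6377,-.0394,.0955,-7.9,-2.6,3.8],[.6238,-.0431,.0731,-5.1,-1.4,7.9],[.6051,-.048,.0615,9.9,2.2,-15.6],[.5803,-.0546,.0566,3.5,.2,.7],[.5540,-.0615,.0648,5.6,-1.4,-.4]]+[eval(l) for l in open("more.txt")] if __import__('os').path.exists("more.txt") else [])
g=d[:,:3]-OFF*tx; u=g@sx; z=g[:,2]
c=least_squares(lambda c:np.hypot(u-c[0],z-c[1])-c[2],[.551,.14,.06]).x;print("circle",c)
th=np.arctan2(u-c[0],c[1]-z)
f=d[:,3:];Ft=f@sx*np.cos(th)+f[:,2]*np.sin(th);Fr=f@sx*np.sin(th)-f[:,2]*np.cos(th)
for loss in("linear","soft_l1"):
    # Ft = F0 + a sin th + b cos th
    k=least_squares(lambda k:k[0]+k[1]*np.sin(th)+k[2]*np.cos(th)+k[3]*Fr-Ft,[3,0,0,0],loss=loss,f_scale=.5)
    k=k.x;A=np.hypot(k[1],k[2]);print(loss,k,"amp Nm",A*.06,"drag",k[0]*.06)
    # gravity torque on wheel = -Ts*sin(th+phi); moving slowly, tool feels Ft = drag + (-Ts sin(th+phi))/r
    phi=np.arctan2(-k[2],-k[1]);print(" slug at bottom when th =",(-phi+np.pi)%(2*np.pi)-np.pi)
print(np.c_[th,Ft,Fr,Ft-(k[0]+k[1]*np.sin(th)+k[2]*np.cos(th)+k[3]*Fr)])
E
sed -i 's/^d=np.array(\[\[/d=np.array([[/; s/\]\]+\[eval/]]+([eval/' fit.py; python3 fit.py
```

```text
File "fit.py", line 4
    d=np.array([[.5287,-.0682,.0959,2.6,1,-5.7],[.5258,-.0689,.1257,4.7,1.5,-6.9],[.5366,-.0661,.1527,5.2,.2,-11.2],[.5569,-.0606,.1708,4.1,-.4,-19.9],[.5819,-.0541,.1765,-2.9,-.6,-.2],[.6094,-.0469,.1703,-2.3,-2.4,-4],[.6307,-.0413,.1514,-5.8,-4.1,-3.2],[.6409,-.0385,.1242,-7.2,-3,-.6],[.6377,-.0394,.0955,-7.9,-2.6,3.8],[.6238,-.0431,.0731,-5.1,-1.4,7.9],[.6051,-.048,.0615,9.9,2.2,-15.6],[.5803,-.0546,.0566,3.5,.2,.7],[.5540,-.0615,.0648,5.6,-1.4,-.4]]+([eval(l) for l in open("more.txt")] if __import__('os').path.exists("more.txt") else [])
              ^
SyntaxError: '(' was never closed
```

```bash
sed -i '/^d=np/s/$/)/' fit.py; python3 fit.py
```

```text
circle [0.5498 0.1414 0.0601]
linear [ 3.4153 -2.9805  0.2611  0.0005] amp Nm 0.17951189387873023 drag 0.20492072183316276
 slug at bottom when th = 0.08737161815262251
soft_l1 [ 3.3517 -2.9491  0.1868 -0.0075] amp Nm 0.17730139318374014 drag 0.20110344999357235
 slug at bottom when th = 0.06326626441087502
[[ -1.2171   6.3065  -0.6241   0.1188]
 [ -1.7208   6.086   -5.9036  -0.198 ]
 [ -2.2117   5.9417 -10.7661   0.2572]
 [ -2.6756   5.4928 -19.5124   0.8368]
 [ -3.1188   2.9606  -0.1325  -0.2726]
 [  2.6739   0.7312  -4.8507  -1.1604]
 [  2.1858   1.2286  -7.2852   0.3388]
 [  1.6955   0.3657  -7.7439  -0.0946]
 [  1.2105   0.6291  -9.1095  -0.097 ]
 [  0.7659   1.6645  -9.3599   0.1523]
 [  0.3888   3.4624  18.2769   1.1928]
 [ -0.0505   3.3941  -0.8724  -0.2997]
 [ -0.5272   4.5671  -2.196   -0.4463]]
```

The fit is good: drag 0.20 N m and slug 0.18 N m, with the heavy side down at handle angle about +0.07 rad. I'll complete the full turn with one more call, then come back.

Call:
arm_command(
  delta_pos=[
    [-0.1,-0.15,-0.02],
    [-0.11,-0.14,-0.02],
    [-0.13,-0.13,-0.02],
    [-0.14,-0.11,-0.02],
    [-0.15,-0.1,-0.03],
  ],
  rotation=[
    [0,0,0],
    [0,0,-0.02],
    [0,0,-0.02],
    [0,0,-0.02],
    [0,0,0],
  ],
)

```text
clock: 15.0
position: [0.5341, -0.0667, 0.0848]
tool_rot: [3.075, 1.403, 1.763]
force: [7.0, -1.0, -3.1]
grip_width: 0.0202
```

```bash
sed -i 's/^CS,YS,ZS/CS,YS,ZS/; s/=.551,-.205,.140,/=.5498,-.205,.1414,/' h.py; python3 nxt.py .085 6 2
```

```text
t 15.0 th -1.011760276168676 r 0.06027675504375868 ys -0.2059273045559992 Ft 6.049857213503738 Fr -3.858288245191689 w 0.02020752382534783 q [ 0.5009  0.6567 -0.5432  1.8671  0.2344  0.7464  0.13  ]
rot err [-0.0051  0.0268 -0.1077]
[[0.14, 0.1, 0.02], [0.13, 0.11, 0.02], [0.12, 0.12, 0.02], [0.11, 0.13, 0.02], [0.09, 0.14, 0.02], [0.08, 0.15, 0.01]]
[[0.07, 0.16, 0.01], [0.05, 0.16, 0.01], [0.04, 0.17, 0.01], [0.02, 0.17, 0.0], [0.01, 0.17, 0.0], [-0.01, 0.17, 0.0]]
```

Call:
arm_command(
  delta_pos=[
    [0.14,0.1,0.02],
    [0.13,0.11,0.02],
    [0.12,0.12,0.02],
    [0.11,0.13,0.02],
    [0.09,0.14,0.02],
    [0.08,0.15,0.01],
  ],
  rotation=[
    [0,0,0],
    [0,0,-0.02],
    [0,0,-0.02],
    [0,0,-0.02],
    [0,0,0],
    [0,0,0],
  ],
)

```text
clock: 15.6
position: [0.5562, -0.0609, 0.0632]
tool_rot: [3.125, 1.404, 1.813]
force: [1.5, -1.3, 4.6]
grip_width: 0.0201
```

```bash
python3 nxt.py .085 6 1
```

```text
t 15.6 th -0.48175828730978143 r 0.060392192272121836 ys -0.20599789103119226 Ft -1.12898403677397 Fr -4.604290820653401 w 0.020080299564889662 q [ 0.4591  0.7148 -0.5202  1.8158  0.255   0.7454  0.1082]
rot err [-0.0091  0.0311 -0.0279]
[[0.07, 0.15, 0.01], [0.06, 0.16, 0.01], [0.04, 0.16, 0.01], [0.03, 0.17, 0.0], [0.01, 0.17, 0.0], [0.0, 0.17, 0.0]]
```

Call:
arm_command(
  delta_pos=[
    [0.07,0.15,0.01],
    [0.06,0.16,0.01],
    [0.04,0.16,0.01],
    [0.03,0.17,0.0],
    [0.01,0.17,0.0],
    [0.0,0.12,0.0],
    [0,0,0],
    [0,0,0],
  ],
  rotation=[
    [0,0,0],
    [0,0,0],
    [0,0,0],
    [0,0,0],
    [0,0,0],
    [0,0,0],
    [0,0,0],
    [0,0,0],
  ],
)

```text
clock: 16.4
position: [0.586, -0.0531, 0.0563]
tool_rot: [3.138, 1.405, 1.826]
force: [-2.8, -1.4, 9.0]
grip_width: 0.0198
```

```bash
python3 nxt.py .02 1 1
```

```text
t 16.4 th 0.04679955556803188 r 0.06053915396582803 ys -0.2061163022054534 Ft -2.6323728843805587 Fr -9.097656466453232 w 0.01982386447215347 q [ 0.4219  0.7576 -0.5089  1.7409  0.2614  0.7759  0.0948]
rot err [-0.0077  0.0375 -0.0078]
[[0.0, 0.04, 0.0]]
```

Call:
arm_command(
  delta_pos=[
    [0,0,0],
    [0,0,0],
    [0,0,0],
    [0,0,0],
    [0,0,0],
    [0,0,0],
  ],
  rotation=[
    [0,0,0],
    [0,0,0],
    [0,0,0],
    [0,0,0],
    [0,0,0],
    [0,0,0],
  ],
)

```text
clock: 17.0
position: [0.5859, -0.0531, 0.0563]
tool_rot: [-3.124, 1.405, 1.848]
force: [-1.4, -1.6, 8.2]
grip_width: 0.02
```

```bash
python3 nxt.py .02 1 1
python3 - <<'E'
from h import *
import cv2
print(monitor.observe()['qd'])
a=[optics.grab_frame("top")[90:280,150:480],optics.grab_frame("wrist")[80:370,0:500]]
a=[cv2.resize(i,(400,int(i.shape[0]*400/i.shape[1]))) for i in a];h=max(i.shape[0] for i in a)
cv2.imwrite("pics/fin.png",np.hstack([cv2.copyMakeBorder(i,0,h-i.shape[0],0,0,0) for i in a])[:,:,::-1])
E
```

```text
t 17.0 th 0.04597491306006196 r 0.06052097558160953 ys -0.2061025284583275 Ft -1.4170711693675173 Fr -8.235045666793994 w 0.020026314120597036 q [ 0.4202  0.7585 -0.5079  1.7383  0.2615  0.7807  0.094 ]
rot err [-0.0108  0.04    0.0263]
[[0.0, 0.04, 0.0]]
[-0.0027  0.0013  0.0001 -0.0057  0.0012  0.0079  0.0003]
```

View pics/fin.png

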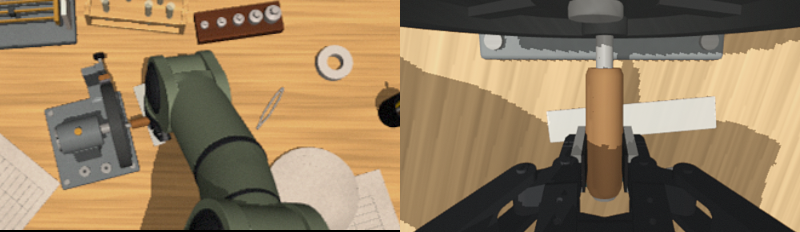

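The final views show the handle gripped between the pads straight below the hub (handle (604,130), hub (596,12)). The ruler and plate look unmoved, and the arm is at rest. I'm handing in.

```bash
python3 -c "
from workcell import bot; print(bot.job_done())"
```

```text
the job is handed in; nothing more can be done
None
```

I turned the wheel a full turn clockwise by its crank, brought the heavy side straight down, and handed in at about 17 s. The hand-in gives no verdict.

- **Turn:** The wheel swept slightly more than 2π, to about −7.3 rad by my count from the measured start angle.
- **Heavy side:** Fitting the push force round the turn gave about 0.20 N m of brake drag and 0.18 N m from the slug. The heavy side is down when the handle is at about +0.07 rad. The push coming back the other way was −1.1 N against about −1.8 N predicted.
- **Final state:** The handle stopped at 0.046 rad and moved less than 0.001 rad over the last 0.6 s. The grip is set to 50 N and the jaws read 20 mm on the 22 mm handle. A steady force of about 8 N towards the shaft remains on the handle.
- **Missed first grasp:** The jaws closed above the handle, apparently because the pads sit about 25 mm farther back than stated. This nudged the wheel about 0.2 rad the other way before the turn. I measured again from two wrist views and regripped lower.
- **Bystanders:** In the final picture the ruler, the trim weights and the parts of the plate and tweezers in view look unmoved. The arm or the crop hid the pencil, glue and beaker, so I didn't check those at the end.

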